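# Level a polished section in the levelling press

### The job

Get the mounted ore section level for the reflected-light microscope: slide its carrier, which has a black handle, into the rails of the levelling press until it is fully home against the rear stop. Then press the black plunger knob down until the plunger lands firmly on its depth stop, hold it there for about a second, and let it spring back up, leaving the carrier home in the press. Keep every push gentle (never more than 25 N on the press), do not touch the polished block yourself, and leave the other things on the desk alone.

Things in the scene. Friction and masses are not known exactly. Their poses are not given: they have to be found in the camera images.
- press: Levelling press, a C-frame hand press fixed to the desk; base plate 142 x 100 x 12 mm, x = -72 to +70 mm; blue-grey column at its back; head over x = -20 to +68, y = +-20, z = 80 to 120 mm. Origin on the desk under the plunger's axis; x from its open front to the column, z up. Pushed on with more than 25 N it is damaged.
- nest: Rails and rear stop of the press. Origin in the middle of the base's top (12 mm above the desk, on the plunger's axis), axes as the press. Steel rails along x, 8 mm high, x = -30 to +26 mm, inner faces at y = +-23.5 mm; their mouth flares to 64 mm wide at x = -52 mm. Rear stop's face at x = +24 mm. Home, the carrier's origin is here within 1.5 mm, its axes as these: ring under the plunger, handle out in front.
- plunger: Sprung plunger. Origin at the middle of the flat top (32 mm wide) of its black knob (40 mm wide), 182 mm above the desk at rest; slides straight down, springs back. Foot (24 mm wide, rubber face) 120 mm below the origin. Spring: about 3 N at first, 6 N at the bottom; pushing the block adds about 5 N on the way: it slides on up to about 11 N, and only a clear rise beyond that is the stop.
- depth_stop: Brass lock nut on top of the press's head, 27 mm behind the plunger's axis; origin at its underside, 120 mm above the desk. A rubber-capped stop screw rises from it, its top 9 to 16 mm above the origin, set differently each time (fixed in use; yields about 1 mm per 8 N). The plunger bottoms when the steel lug at its back, underside 30.5 mm below the knob's top, lands on the screw: a stroke of 15 to 23 mm.
- carrier: Section carrier on the desk, 0.23 kg (varies): aluminium sole 48 (x) x 44 (y) x 6 mm, on it a steel ring of spring fingers, 42 mm wide, rim 28 mm above the underside; a tongue 24 mm wide runs to x = -109 mm and bears the handle. Origin under the ring's middle, on the underside; z up; the sole's front edge is at x = +24 mm.
- carrier_handle (a point): Middle of the carrier's upright black handle, axes as the carrier: 36 mm long (x), 12 mm thick (y), 28 mm high (z); 90 mm from the carrier's origin towards -x and 20 mm above its underside. Grasp it across y from above.
- block: Brown resin block with the ore section, 30 mm wide, 20 mm high, in the carrier's ring; spring fingers hold it by friction (about 5 N) wherever it is pushed to. Origin at the middle of its polished top: 38 to 41 mm above the carrier's underside at the start, 26 to 35 mm once the press has bottomed. Only the press's foot may touch it.
- dropper: Bystander: amber dropper bottle, 98 mm tall, standing; origin at the middle of its underside
- blower: Bystander: black rubber dust blower, 100 mm tall, standing; origin at the middle of its underside
- petri: Bystander: open glass petri dish with brown specimens, 60 mm wide, 14 mm high; origin at the middle of its underside
- tape: Bystander: roll of blue tape lying flat, 60 mm wide, 19 mm high; origin at the middle of its underside
- tweezers: Bystander: steel tweezers lying on the desk, 125 mm long; origin at the middle of its underside
- pen: Bystander: blue and grey pen lying on the desk, 126 mm long; origin at the middle of its underside

How it is judged:
By the outcome, as a careful person would: the job done as asked, in the order asked, and still so for the second after the job is handed in, with the robot touching nothing.
It also fails if it takes over 59 s, if anything falls off the work surface, if the arm or the gripper's body presses on something with over 40 N, if the wrist force passes 120 N, or if a joint passes its speed limit or range.

### The arm

A 6-joint arm with a two-finger parallel gripper is mounted at the origin on a cart in front of the work surface, level with it; the furniture and walls round the work are solid. World frame = base frame: x ahead of the robot, y to its left, z up, the work surface at z = 0. Lengths are in mm, angles in rad, forces in N, time in s.
With the tool pointing down it reaches from about 300 to 775 mm from the base axis. Payload 14.6 kg.
Tool frame: the origin (TCP) lies where the fingers leave the gripper's body, on its centre line; the fingertips stand 97 mm ahead of it and the grasp point (between the pads) lies ahead of it (grip_depth is the z of the grasp point in the tool frame, in mm); z points along the fingers, y is the line along which they close (so a half turn about z gives the same grasp; the last joint's range is limited). The gripper opens to 94 mm and grips with 3 to 60 N. Pads are 16 mm wide; open, the fingers measure 119 mm over their backs; the gripper's body (75 mm by 177 mm) begins 78 mm behind the grasp point.
Start: joints at [1.226, 0.3, 1.521, -0, 1.321, -0.067], TCP at [150.83, 528.905, 302.646] pointing down, gripper open.
Joint ranges: [-3.03, 3.03], [-0.79, 2.21], [0.23, 2.52], [-1.04, 4.18], [0, 3.07], [-2.55, 2.55]. Speed limits (rad/s): [2.22, 2.22, 2.57, 3.14, 3.14, 3.14].

### API

Orientations are given as [roll, pitch, yaw] about the fixed x, y, z axes, in that order (R = Rz(yaw) Ry(pitch) Rx(roll)).
In Python, from cell import read_state, camera, sign_off, regions_of, spot_point, grip_depth gives the robot as it stands. The module is installed in compiled form; this text tells all that it offers.
- The arm moves only by the tool send_rows, never from a script. Its argument "series" is a list of rows, each a list of 3 entries, a list of its own where there are three numbers: the shift along the world's x, y, z in mm, then the turn about the world's z in degrees, then the closure, from -1 (fully open) to 1 (shut), so that 0 is half open. A call has 1 to 12 rows; each row shifts and turns the commanded pose from where the row before left it; what a row does not reach is not made up. A row lasts 1/10 s, in which the tool goes at most 50 mm and 8.59 degrees, less where a joint would pass 70% of its speed; a pose out of reach is approached as far as the arm can. A call is refused whole if a number of a shift passes 50 or a number of a turn 8.59, either way. A call with a gripper value outside its range is refused whole. The fingers move at their own pace and stop on an object; "squeeze" is the grip in N (left out, the last holds). Time passes only in rows, so rows that do not move let the fingers close. It gives the time, the measured TCP pose, the force, the opening and the grip force at its end, in the units of the state.
- read_state(): the state, without advancing time (a new reading comes with each control period).
- camera(name): name is "scene" or "top"; returns a dict with "color" (384x512x3 uint8, blue, green, red), "fx", "fy", "cx", "cy" (pixels), "dist" ([k1, k2, p1, p2, k3] as OpenCV has them; the pictures are not rectified), "camera_from_world" (4x4, takes a point from world to camera coordinates). Camera axes: x right, y down, z forward; pixel columns grow to the right and rows downward; lengths in mm; the calibration is good to about 2 mm. A picture is of the moment at which its call begins. There is no depth.
- sign_off(): hands the job in; it is judged then, once.
Trained networks look in a picture, given as the dict that the camera call returned (one of the last four; its "shot" number tells which), for a name from the list of things; names that differ only in an ending like _2 or _b are one class to them, and where a whole thing is asked for, a point or a joint stands for the part that bears it (a point fixed in the world has none). Each returns a list of dicts, best first, with "confidence" (0 to 1); they miss things now and then, are a little off and sometimes report something else, mostly with a low value. They report only what shows in the picture. A call takes as long as a camera call.
- regions_of(thing, picture): "mask" (384x512 bool, what is visible of it).
- spot_point(thing, picture): "point" ([x, y, z] in mm, in the coordinates of the camera as it stood for that picture, good to about 4 mm: a listed point, or the origin of a listed thing).
The state is a dict: "clock": time; "joints": joint angles; "qd": joint speeds; "effort": joint torques, N m; "eef_pos": TCP position; "eef_rot": TCP orientation; "wrist_force": force on the tool from outside, world axes, zero at the start; "moment": the same for the moment, N m; "finger_gap": finger opening in mm; "finger_force": force on a finger pad.
Only numpy, scipy, OpenCV 4.12 (cv2) and the standard library are available. Lean on these libraries where they do the work, as an engineer would, in place of code of your own. Each camera call takes 0.05 s, during which the arm holds its last target. There are 200 camera calls.

## Working session

There is one attempt and no reset: what is moved stays moved. The work goes in short steps, Python scripts to look and compute and a tool call to move; the robot and the scene stay as the last step left them, time stands still between calls to the robot, and variables do not carry over. Pictures are saved under pics/ and viewed, at most 10 in all, crops included, and the job is handed in when it is done.

Besides the shell and the picture viewer there is one more tool, called after "Call:" by a JSON object that holds its "api" and its "payload", one argument or row to a line. send_rows: Moves the arm, as the interface text tells. Its arguments: {"type":"object","properties":{"series":{"type":"array"},"squeeze":{"type":"number"}},"required":["series"]}

```bash
mkdir -p pics; cat > h.py <<'E'
import numpy as np, cv2
from cell import *
def world(pic,p):
    T=np.linalg.inv(np.array(pic["camera_from_world"])); return (T@np.r_[p,1])[:3]
def pix(pic,P):
    T=np.array(pic["camera_from_world"]); K=np.array([[pic["fx"],0,pic["cx"]],[0,pic["fy"],pic["cy"]],[0,0,1.]])
    return cv2.projectPoints(np.array(P,float).reshape(-1,1,3),cv2.Rodrigues(T[:3,:3])[0],T[:3,3],K,np.array(pic["dist"]))[0][:,0]
def ray(pic,uv,z):
    T=np.array(pic["camera_from_world"]); K=np.array([[pic["fx"],0,pic["cx"]],[0,pic["fy"],pic["cy"]],[0,0,1.]])
    n=cv2.undistortPoints(np.array(uv,float).reshape(-1,1,2),K,np.array(pic["dist"]))[:,0]
    d=np.c_[n,np.ones(len(n))]@T[:3,:3]; o=-T[:3,:3].T@T[:3,3]
    return o+d*((z-o[2])/d[:,2])[:,None]
E
python3 - <<'E'
from h import *
s=read_state(); print(s["clock"],s["eef_pos"],s["eef_rot"],s["finger_gap"],s["wrist_force"],grip_depth)
ims=[]
for c in ("top","scene"):
    p=camera(c); ims.append(p["color"])
    cv2.imwrite(f"pics/{c}0.png",cv2.resize(p["color"],(800,600),interpolation=cv2.INTER_CUBIC))
    print(c,np.round(np.linalg.inv(np.array(p["camera_from_world"]))[:3,3]))
    for t in ["press","nest","plunger","depth_stop","carrier","carrier_handle","block","dropper","blower","petri","tape","tweezers","pen"]:
        r=spot_point(t,p)
        for q in r[:2]: print(t,round(q["confidence"],2),np.round(world(p,q["point"]),1),np.round(pix(p,world(p,q["point"])))[0])
E
```

```text
0.0 [150.78362054 528.76130078 302.07412883] [-3.14038615e+00 -8.54721173e-05  2.86378989e+00] 94.16769806610304 [-0.60032529  0.45297592  0.26458121] 78.39999999999999
top [ 262.  141. 1562.]
press 0.8 [597.1 196.4  -2.9] [236. 190.]
nest 0.39 [601.2 201.2  11.2] [234. 188.]
plunger 0.67 [595.7 200.6 184.1] [232. 177.]
carrier 0.81 [574.1 -43.2  -1.4] [309. 198.]
carrier_handle 0.8 [490.  -18.4  20.5] [302. 222.]
carrier_handle 0.52 [359.1  60.4  -6.1] [277. 263.]
block 0.5 [579.6 -43.   39.5] [310. 193.]
dropper 0.55 [472.3 366.1  -2.8] [183. 227.]
dropper 0.44 [598.8 195.9   7.2] [236. 189.]
blower 0.53 [699.1 -36.   -1.7] [306. 161.]
petri 0.68 [734.6 356.2  -2.9] [189. 149.]
tape 0.54 [369.  330.    0.7] [193. 259.]
tweezers 0.42 [368.3 -97.8  -7.8] [326. 261.]
pen 0.5 [359.8  58.1  -3.4] [277. 263.]
scene [ 111. -328.  738.]
press 0.75 [597.6 200.6   1.9] [250. 199.]
nest 0.54 [596.1 196.6  11.3] [250. 198.]
nest 0.2 [726.6 355.4   1.5] [246. 156.]
plunger 0.75 [600.2 193.7 184.7] [252. 150.]
carrier 0.67 [583.8 -38.4   1.2] [309. 250.]
carrier_handle 0.66 [492.5 -20.6  25. ] [281. 261.]
block 0.54 [580.3 -38.1  41.7] [310. 241.]
dropper 0.63 [ 4.702e+02  3.662e+02 -1.000e-01] [181. 192.]
blower 0.6 [700.8 -30.6   7.1] [335. 223.]
petri 0.39 [728.4 353.3  -1.2] [247. 157.]
petri 0.2 [373.1 -99.5  -2.3] [269. 321.]
tape 0.78 [369.4 328.8  -2.7] [160. 217.]
tweezers 0.55 [ 375.  -101.4   -4.5] [270. 322.]
tweezers 0.24 [473.8 369.4   0.6] [181. 191.]
pen 0.53 [357.5  55.8  -3.8] [218. 281.]
```

View pics/top0.png

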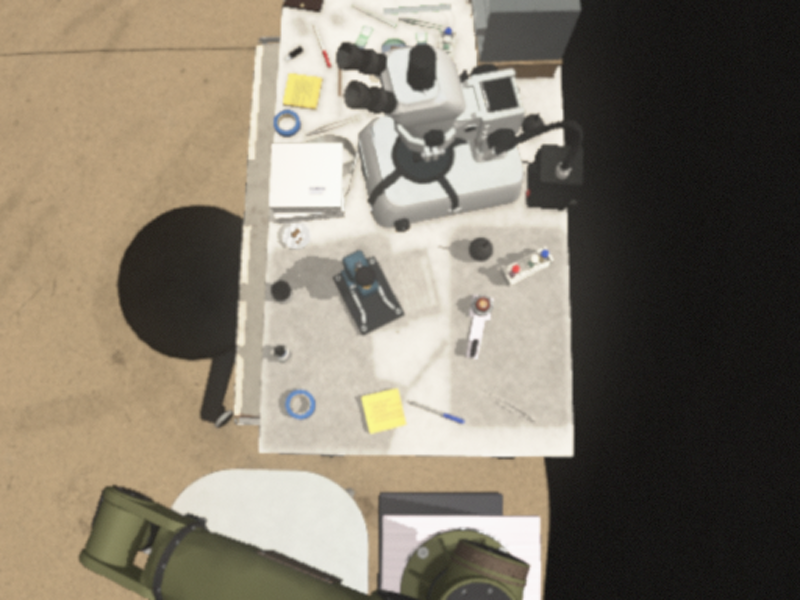

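View pics/scene0.png

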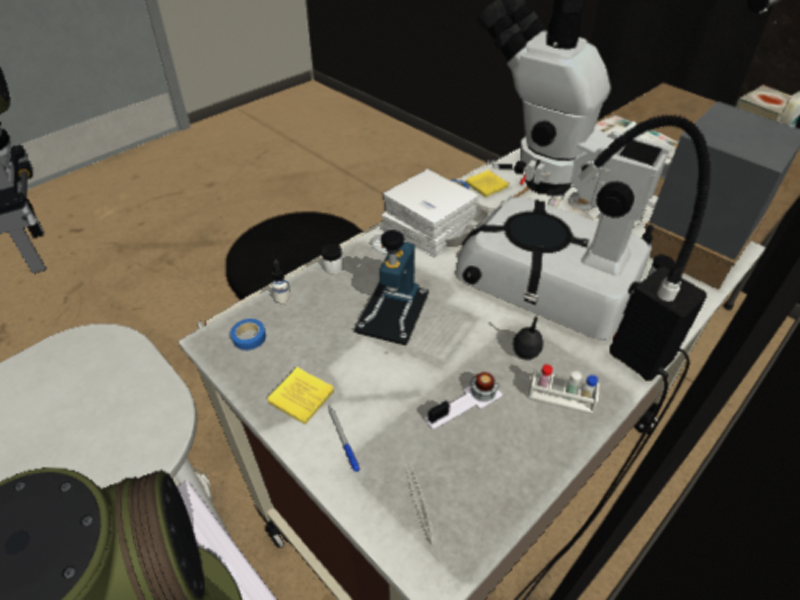

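The pictures show the press at about (365,290) in the top view with its front facing lower right, and the carrier at about (478,325) with its handle toward the robot. The networks agree with this. Next I'll zoom in for the yaws.

```bash
python3 - <<'E'
from h import *
out=[]
for c,b in (("top",(205,155,70,105)),("scene",(215,135,70,105))):
    p=camera(c); im=p["color"]
    np.save(f"{c}.npy",p,allow_pickle=True)
    for (u,v,w,h),t in ((b,"press"),((285,170,50,75) if c=="top" else (260,220,75,75*1.5),"carrier")):
        h=int(h)
        M=[r["mask"] for r in regions_of(t,p)[:1]]
        print(c,t,[m.sum() for m in M])
        if M: np.save(f"m_{c}_{t}.npy",M[0])
    u,v=b[:2]; out.append(cv2.resize(im[v:v+75,u:u+50*1],(400,600),interpolation=cv2.INTER_CUBIC) if 0 else cv2.resize(im[v:v+75,u:u+50] if c=="top" else im[v:v+100,u:u+67],(400,600),interpolation=cv2.INTER_CUBIC))
cv2.imwrite("pics/crop1.png",np.hstack(out))
E
```

```text
top press [np.int64(1428)]
top carrier [np.int64(397)]
scene press [np.int64(1830)]
scene carrier [np.int64(655)]
```

View pics/crop1.png

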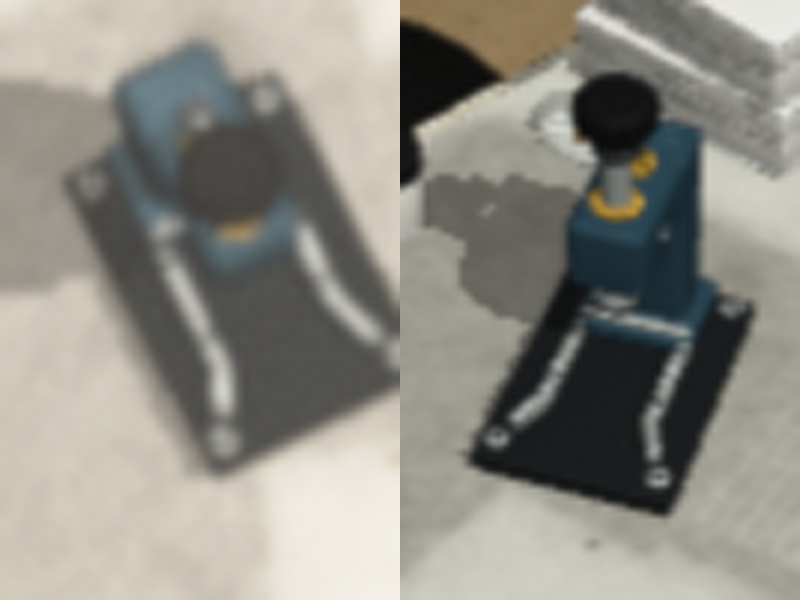

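```bash
cat > fit.py <<'E'
from h import *
from scipy.optimize import minimize, least_squares
P={c:np.load(f"{c}.npy",allow_pickle=True).item() for c in("top","scene")}
def place(L,q): 
    c,s=np.cos(q[2]),np.sin(q[2]); L=np.array(L,float)
    return np.c_[q[0]+c*L[:,0]-s*L[:,1],q[1]+s*L[:,0]+c*L[:,1],L[:,2]]
def box(a,b,c,d,e,f): return [[x,y,z] for x in(a,b) for y in(c,d) for z in(e,f)]
def cyl(r,z0,z1): return [[r*np.cos(t),r*np.sin(t),z] for t in np.linspace(0,6.28,24) for z in(z0,z1)]
parts=[box(-24,24,-22,22,0,6),box(-109,0,-12,12,0,6),cyl(21,6,28),cyl(15,28,39.5),box(-108,-72,-6,6,6,34)]
def sil(p,q,S=4):
    m=np.zeros((384*S,512*S),np.uint8)
    for L in parts:
        uv=(pix(p,place(L,q))+.5)*S-.5
        cv2.fillConvexPoly(m,cv2.convexHull(uv.astype(np.float32)).round().astype(int),1)
    return cv2.resize(m.astype(np.float32),(512,384),interpolation=cv2.INTER_AREA)
if __name__=="__main__":
    for cams in (["top"],["scene"],["top","scene"]):
        f=lambda q:sum(np.abs(sil(P[c],[q[0],q[1],q[2]/50])-np.load(f"m_{c}_carrier.npy")).sum()/np.load(f"m_{c}_carrier.npy").sum() for c in cams)
        r=minimize(f,[580,-41,-.24*50],method="Nelder-Mead",options=dict(initial_simplex=np.array([[580,-41,-12],[588,-41,-12],[580,-33,-12],[580,-41,-5]])))
        q=[r.x[0],r.x[1],r.x[2]/50]; print("carrier",cams,np.round(q,3),r.fun,"handle",place([[-90,0,20]],q).round(1))
    o=[("top",(-72,50,0),(68/8,178/8),(70,50,12))]
    t=lambda u,v:(u/8+205-.44,v/8+155-.44); s=lambda u,v:((u-400)/5.97+215-.4,v/6+135-.4)
    for name,obs in {"top":[("top",(70,50,12),t(68,178)),("top",(-72,50,0),t(213,477)),("top",(70,-50,12),t(278,72))],
      "scene":[("scene",(-72,50,0),s(470,463)),("scene",(-72,-50,0),s(666,516)),("scene",(70,-50,12),s(753,302))]}.items():
        g=lambda q:np.concatenate([pix(P[c],place([l],q))[0]-uv for c,l,uv in obs])
        r=least_squares(g,[598,198,.5],x_scale=[10,10,.1]); print("press",name,r.x.round(3),r.fun.round(2))
E
python3 fit.py
```

```text
carrier ['top'] [ 5.77764e+02 -3.96020e+01 -1.79000e-01] 0.0878463476070529 handle [[489.2 -23.6  20. ]]
carrier ['scene'] [ 5.78037e+02 -3.94230e+01 -1.72000e-01] 0.1340648854961832 handle [[489.4 -24.   20. ]]
carrier ['top', 'scene'] [ 5.77482e+02 -3.96160e+01 -1.85000e-01] 0.2207904705135847 handle [[489.  -23.1  20. ]]
press top [5.98548e+02 1.97089e+02 4.78000e-01] [-0.75 -0.57  0.32  1.04  0.43 -0.5 ]
press scene [6.01988e+02 2.00408e+02 4.77000e-01] [-0.53  0.27  0.11  0.16  0.45 -0.59]
```

Call:
{"api": "send_rows", "payload": {
  "series": [
    [[26,-42.5,0],0.5,-0.3],
    [[26,-42.5,0],0.5,-0.3],
    [[26,-42.5,0],0.5,-0.3],
    [[26,-42.5,0],0.5,-0.3],
    [[26,-42.5,0],0.5,-0.3],
    [[26,-42.5,0],0.5,-0.3],
    [[26,-42.5,0],0.5,-0.3],
    [[26,-42.5,0],0.5,-0.3],
    [[26,-42.5,0],0.5,-0.3],
    [[26,-42.5,0],0.5,-0.3],
    [[26,-42.5,-20],0.5,-0.3],
    [[26,-42.5,-20],0.1,-0.3]
  ]
}}

```text
clock: 2.9
eef_pos: [460.1, 22.7, 265.4]
eef_rot: [3.141, 0.002, 2.961]
wrist_force: [0.6, 1.7, 0.1]
finger_gap: 61.1
finger_force: 0.0
```

Call:
{"api": "send_rows", "payload": {
  "series": [
    [[13,-21,-20],0,-0.3],
    [[13,-21,-20],0,-0.3],
    [[0,0,-40],0,-0.3],
    [[0,0,-30],0,-0.3],
    [[0,0,0],0,-0.3],
    [[0,0,0],0,-0.3]
  ]
}}

```text
clock: 3.5
eef_pos: [485.6, -17.2, 156.2]
eef_rot: [-3.142, 0.0, 2.962]
wrist_force: [-0.2, -0.4, 1.8]
finger_gap: 61.1
finger_force: 0.0
```

Call:
{"api": "send_rows", "payload": {
  "series": [
    [[3.6,-6.2,-15],0,-0.3],
    [[0,0,-20],0,-0.3],
    [[0,0,-14.5],0,-0.3],
    [[0,0,0],0,-0.3],
    [[0,0,0],0,-0.3]
  ]
}}

```text
clock: 4.0
eef_pos: [489.6, -23.4, 107.6]
eef_rot: [3.141, 0.002, 2.962]
wrist_force: [0.0, -0.1, 0.1]
finger_gap: 61.3
finger_force: 0.0
```

```bash
python3 - <<'E'
from h import *
s=read_state(); print(s["eef_pos"],s["wrist_force"])
a=camera("scene")["color"][190:310,210:370]
cv2.imwrite("pics/g1.png",cv2.resize(a,(800,600),interpolation=cv2.INTER_CUBIC))
E
```

```text
[489.61370072 -23.41643757 107.61389118] [ 0.04790424 -0.10573809  0.10575397]
```

View pics/g1.png

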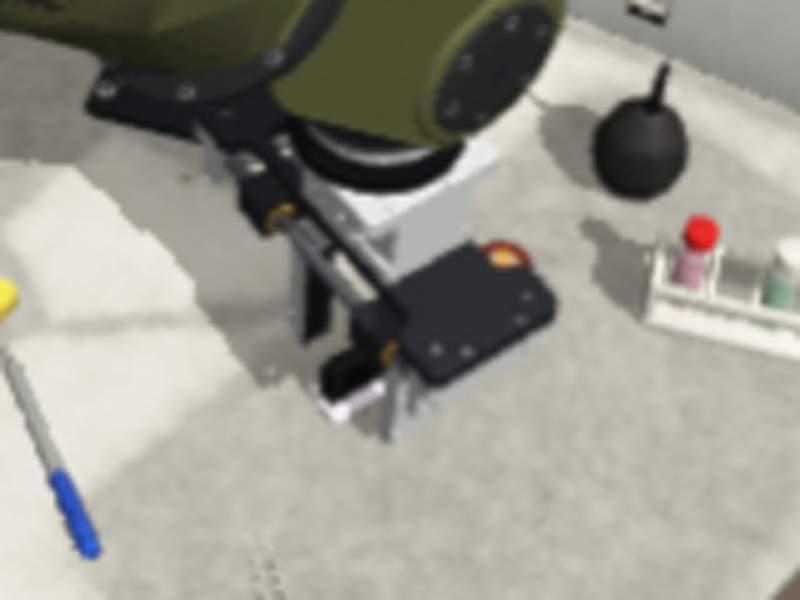

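The handle (345,375) stands between the open fingers, so I'll close on it.

Call:
{"api": "send_rows", "payload": {
  "series": [
    [[0,0,-1],0,0.3],
    [[0,0,0],0,0.6],
    [[0,0,0],0,1],
    [[0,0,0],0,1],
    [[0,0,0],0,1],
    [[0,0,0],0,1],
    [[0,0,0],0,1],
    [[0,0,0],0,1]
  ],
  "squeeze": 40
}}

```text
clock: 4.85
eef_pos: [488.9, -23.5, 104.9]
eef_rot: [3.142, -0.0, 2.962]
wrist_force: [-1.1, 0.4, 0.4]
finger_gap: 11.9
finger_force: 40.0
```

Call:
{"api": "send_rows", "payload": {
  "series": [
    [[0,0,12],0,1],
    [[-4,8,12],3,1],
    [[-6,16,4],6,1],
    [[-6,18,0],6,1],
    [[-6,18,0],6,1],
    [[-6,18,0],6,1],
    [[-6,18,0],6,1],
    [[-6,18,0],4.7,1],
    [[0,18,0],0,1],
    [[0,12,0],0,1],
    [[0,0,0],0,1],
    [[0,0,0],0,1]
  ]
}}

```text
clock: 6.05
eef_pos: [448.9, 120.3, 133.1]
eef_rot: [-3.141, 0.0, -2.664]
wrist_force: [-0.2, 0.0, -2.1]
finger_gap: 11.8
finger_force: 40.0
```

```bash
python3 - <<'E'
from h import *
p=camera("top"); q=camera("scene")
for c in (p,q):
  for t in ("carrier","block","nest","plunger"):
    for r in spot_point(t,c)[:1]: print(t,round(r["confidence"],2),world(c,r["point"]).round(1))
a=p["color"][150:250,205:272]; b=q["color"][150:250,205:272]
cv2.imwrite("pics/s1.png",cv2.resize(np.hstack([a,b]),(800,597),interpolation=cv2.INTER_CUBIC))
print(read_state()["wrist_force"])
E
```

```text
carrier 0.4 [527.8 158.5  29.2]
block 0.53 [526.6 157.7  68.4]
nest 0.57 [599.6 200.4   8.5]
plunger 0.44 [597.8 201.7 184.5]
carrier 0.64 [530.5 161.3  31.6]
block 0.22 [369.7 331.1   2.4]
nest 0.39 [595.8 198.9  13.4]
plunger 0.7 [368.2 330.8   1.5]
[-0.49077274  0.68907434 -3.03631905]
```

View pics/s1.png

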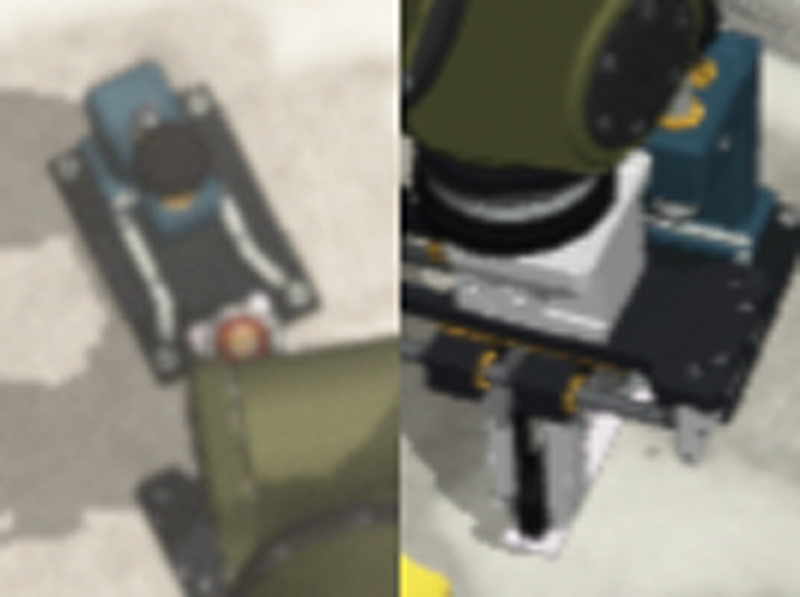

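```bash
python3 - <<'E'
from h import *
p=camera("top")
t=lambda u,v:((u+.5)/5.97+205-.5,(v+.5)/5.97+150-.5)
S=ray(p,[t(167,358),t(297,293),t(67,165),t(197,100)],13)[:,:2]
print(S.round(1)); f=(S[0]+S[1])/2; b=(S[2]+S[3])/2; d=b-f; yaw=np.arctan2(d[1],d[0])
print("axis",f.round(1),b.round(1),"yaw",yaw, np.arctan2(*(S[1]-S[0])[::-1])+np.pi/2,np.arctan2(*(S[3]-S[2])[::-1])+np.pi/2, "len",np.linalg.norm(d))
n=np.array([-np.sin(.478),np.cos(.478)])
B=ray(p,[t(243,336)],68)[0,:2]
o=np.array([600,198.5])
print("block",B.round(1),"lat offset of block from post axis",(B-f)@n,"tcp",(np.array([448.9,120.3])-f)@n,"press est",(o-f)@n)
r=spot_point("plunger",p)[0]; print((world(p,r["point"])[:2]-f)@n)
print(read_state()["joints"])
E
```

```text
[[528.1 204.9]
 [565.  135.2]
 [634.4 262. ]
 [672.2 191.7]]
axis [546.5 170. ] [653.3 226.9] yaw 0.4893036180494693 0.4863926332322499 0.49343172481925235 len 120.93297354463594
block [530.9 163.2] lat offset of block from post axis 1.1467081504367063 tcp 0.7645453259698005 press est 0.6929875885229608
-0.6879337227234731
[ 1.83434375e-01  3.42208547e-01  1.91265531e+00 -9.92008195e-06
  8.86794397e-01 -1.86523007e+00]
```

Call:
{"api": "send_rows", "payload": {
  "series": [
    [[0.5,-0.9,-6],0.4,1],
    [[0,0,-5],0,1],
    [[0,0,-3],0,1],
    [[0,0,-1],0,1],
    [[0,0,0],0,1],
    [[0,0,0],0,1]
  ]
}}

```text
clock: 7.25
eef_pos: [449.4, 119.7, 118.0]
eef_rot: [-3.142, 0.0, -2.657]
wrist_force: [0.1, -0.5, -2.6]
finger_gap: 11.6
finger_force: 40.0
```

Call:
{"api": "send_rows", "payload": {
  "series": [
    [[4.4,2.3,0],0,1],
    [[4.4,2.3,0],0,1],
    [[4.4,2.3,0],0,1],
    [[4.4,2.3,0],0,1],
    [[4.4,2.3,0],0,1],
    [[4.4,2.3,0],0,1],
    [[0,0,0],0,1]
  ]
}}

```text
clock: 7.95
eef_pos: [476.3, 133.7, 117.9]
eef_rot: [-3.142, 0.0, -2.657]
wrist_force: [0.0, -0.1, -1.1]
finger_gap: 11.8
finger_force: 40.0
```

Call:
{"api": "send_rows", "payload": {
  "series": [
    [[3.5,1.85,0],0,1],
    [[3.5,1.85,0],0,1],
    [[3.5,1.85,0],0,1],
    [[3.5,1.85,0],0,1],
    [[3.5,1.85,0],0,1],
    [[0,0,0],0,1]
  ]
}}

```text
clock: 8.55
eef_pos: [493.7, 142.9, 117.9]
eef_rot: [-3.142, 0.0, -2.657]
wrist_force: [0.3, -0.2, -2.3]
finger_gap: 11.4
finger_force: 40.0
```

Call:
{"api": "send_rows", "payload": {
  "series": [
    [[3.5,1.85,-0.3],0,1],
    [[3.5,1.85,-0.3],0,1],
    [[3.5,1.85,0],0,1],
    [[3.5,1.85,0],0,1],
    [[3.5,1.85,0],0,1],
    [[0,0,0],0,1]
  ]
}}

```text
clock: 9.15
eef_pos: [511.2, 152.2, 117.3]
eef_rot: [-3.142, 0.0, -2.657]
wrist_force: [0.4, 0.5, -1.9]
finger_gap: 11.9
finger_force: 40.0
```

Call:
{"api": "send_rows", "payload": {
  "series": [
    [[1.77,0.93,0],0,1],
    [[1.77,0.93,0],0,1],
    [[1.77,0.93,0],0,1],
    [[0,0,0],0,1]
  ]
}}

```text
clock: 9.55
eef_pos: [516.3, 154.8, 117.3]
eef_rot: [-3.142, 0.0, -2.657]
wrist_force: [1.6, -0.7, -2.5]
finger_gap: 12.0
finger_force: 40.0
```

Call:
{"api": "send_rows", "payload": {
  "series": [
    [[0.9,0.47,0],0,1],
    [[0.9,0.47,0],0,1],
    [[0,0,0],0,1]
  ]
}}

```text
clock: 9.85
eef_pos: [518.0, 155.7, 117.3]
eef_rot: [3.142, 0.0, -2.657]
wrist_force: [1.0, 0.2, -2.3]
finger_gap: 11.5
finger_force: 40.0
```

Call:
{"api": "send_rows", "payload": {
  "series": [
    [[0.9,0.47,0],0,1],
    [[0,0,0],0,1]
  ]
}}

```text
clock: 10.05
eef_pos: [518.6, 156.1, 117.2]
eef_rot: [3.142, -0.001, -2.657]
wrist_force: [-1.7, -2.2, -1.4]
finger_gap: 11.7
finger_force: 40.0
```

Call:
{"api": "send_rows", "payload": {
  "series": [
    [[0.9,0.47,0],0,1],
    [[0,0,0],0,1]
  ]
}}

```text
clock: 10.25
eef_pos: [518.9, 156.2, 117.0]
eef_rot: [3.141, -0.003, -2.657]
wrist_force: [-8.0, -5.5, 3.8]
finger_gap: 11.8
finger_force: 40.0
```

Call:
{"api": "send_rows", "payload": {
  "series": [
    [[0,0,-0.5],0,1],
    [[0,0,0],0,1]
  ]
}}

```text
clock: 10.45
eef_pos: [518.9, 156.1, 116.9]
eef_rot: [3.141, -0.003, -2.657]
wrist_force: [-10.5, -6.4, 7.6]
finger_gap: 11.8
finger_force: 40.0
```

Call:
{"api": "send_rows", "payload": {
  "series": [
    [[0,0,0.2],0,0.6],
    [[0,0,0],0,0.4],
    [[0,0,0],0,0.3],
    [[0,0,0],0,0.3],
    [[0,0,0],0,0.3],
    [[0,0,10],0,0.3],
    [[0,0,30],0,0.3],
    [[-22,-11,40],0,0.3],
    [[-26,-14,40],0,0.3],
    [[-18,-9,40],0,0.3],
    [[0,0,0],0,0.3]
  ]
}}

```text
clock: 11.55
eef_pos: [453.3, 122.2, 282.9]
eef_rot: [-3.139, 0.008, -2.657]
wrist_force: [0.8, 0.2, -0.7]
finger_gap: 33.2
finger_force: 0.0
```

```bash
python3 - <<'E'
from h import *
print(read_state()["wrist_force"])
for n in ("top","scene"):
    c=camera(n); np.save(n+"2.npy",c,allow_pickle=True)
    for t in ("carrier","carrier_handle","plunger","depth_stop"):
        for r in spot_point(t,c)[:1]: print(n,t,round(r["confidence"],2),world(c,r["point"]).round(1))
    a=c["color"][150:250,205:272] if n=="top" else c["color"][130:230,210:277]
    cv2.imwrite("/tmp/"+n+".png",cv2.resize(a,(400,597),interpolation=cv2.INTER_CUBIC))
cv2.imwrite("pics/h1.png",np.hstack([cv2.imread("/tmp/top.png"),cv2.imread("/tmp/scene.png")]))
E
```

```text
[ 0.77964973  0.15213441 -0.70790111]
top carrier 0.56 [598.4 199.3  11.5]
top plunger 0.6 [599.4 203.4 183.6]
scene carrier 0.97 [601.4 198.1  18.3]
scene carrier_handle 0.65 [522.7 159.3  32. ]
```

View pics/h1.png

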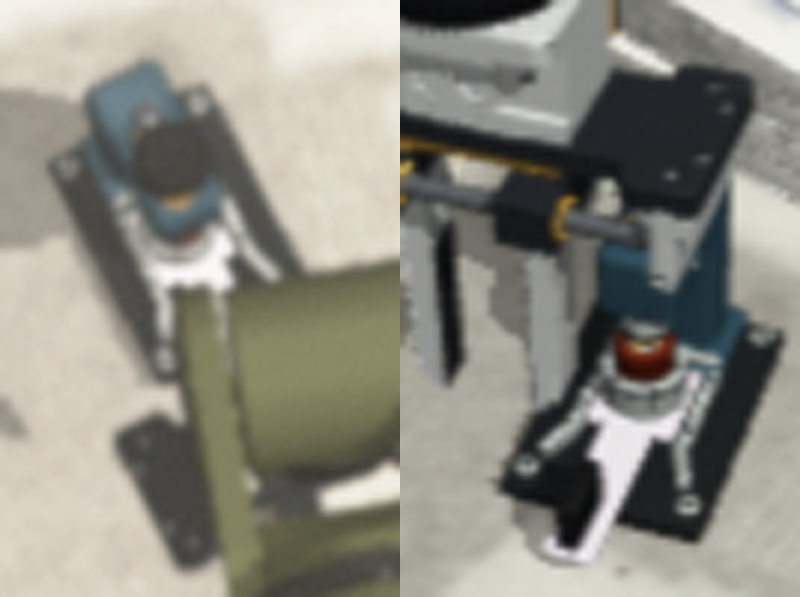

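The carrier sits square between the rails, with the ring under the plunger foot at about (640,360). Next is the knob, with the fingers closed.

Call:
{"api": "send_rows", "payload": {
  "series": [
    [[0,0,25],0,1],
    [[20,10,5],0,1],
    [[33,17.5,0],0,1],
    [[33,17.5,0],0,1],
    [[33,17.5,0],0,1],
    [[20,10.5,0],0,1],
    [[7,3.5,0],0,1],
    [[0,0,0],0,1],
    [[0,0,0],0,1]
  ],
  "squeeze": 20
}}

```text
clock: 12.95
eef_pos: [599.1, 198.7, 306.9]
eef_rot: [3.142, -0.0, -2.657]
wrist_force: [0.3, 0.2, 0.2]
finger_gap: 0.7
finger_force: 0.0
```

```bash
python3 - <<'E'
from h import *
s=read_state();print(s["eef_pos"],s["wrist_force"],s["finger_gap"])
c=camera("scene"); P=pix(c,[[599,198.5,182],[s["eef_pos"][0],s["eef_pos"][1],s["eef_pos"][2]-97]]);print(P)
u,v=P[0].round().astype(int)
cv2.imwrite("pics/k1.png",cv2.resize(c["color"][v-50:v+50,u-50:u+50],(600,600),interpolation=cv2.INTER_CUBIC))
E
```

```text
[599.0538178  198.73432028 306.91149665] [0.33630929 0.17917358 0.1575092 ] 0.6623777296780311
[[250.05606403 150.43024527]
 [249.91846725 141.57107299]]
```

View pics/k1.png

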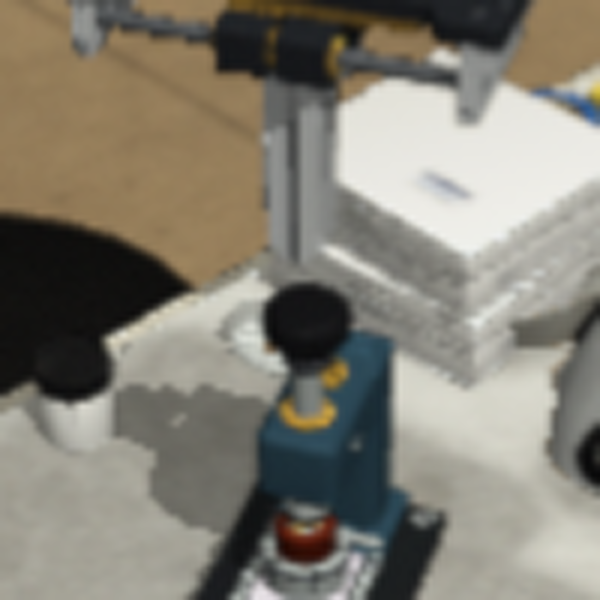

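The fingertips are over the knob, whose top centre is at (308,302), with a slight shift of about 2 mm to the right needed. I'll descend.

Call:
{"api": "send_rows", "payload": {
  "series": [
    [[1.5,-1.5,-12],0,1],
    [[0,0,-10],0,1],
    [[0,0,-3],0,1],
    [[0,0,0],0,1],
    [[0,0,-2],0,1],
    [[0,0,-2],0,1],
    [[0,0,0],0,1]
  ]
}}

```text
clock: 13.7
eef_pos: [601.3, 197.6, 278.3]
eef_rot: [-3.141, 0.001, -2.657]
wrist_force: [-0.6, -0.4, 2.7]
finger_gap: 0.6
finger_force: 1.5
```

Call:
{"api": "send_rows", "payload": {
  "series": [
    [[0,0,-2],0,1],
    [[0,0,-2],0,1],
    [[0,0,-2],0,1],
    [[0,0,-2],0,1],
    [[0,0,-2],0,1],
    [[0,0,-2],0,1],
    [[0,0,0],0,1]
  ]
}}

```text
clock: 14.4
eef_pos: [601.3, 197.6, 266.3]
eef_rot: [-3.141, 0.001, -2.657]
wrist_force: [0.1, 0.4, 6.9]
finger_gap: 0.1
finger_force: 3.2
```

Call:
{"api": "send_rows", "payload": {
  "series": [
    [[0,0,-1],0,1],
    [[0,0,-1],0,1],
    [[0,0,0],0,1]
  ]
}}

```text
clock: 14.7
eef_pos: [601.2, 197.7, 264.6]
eef_rot: [-3.141, 0.001, -2.657]
wrist_force: [-1.6, 0.4, 8.5]
finger_gap: 0.5
finger_force: 4.2
```

Call:
{"api": "send_rows", "payload": {
  "series": [
    [[0,0,-1],0,1],
    [[0,0,0],0,1]
  ]
}}

```text
clock: 14.9
eef_pos: [601.3, 197.6, 263.6]
eef_rot: [-3.141, 0.001, -2.657]
wrist_force: [-1.1, -0.7, 9.1]
finger_gap: 0.3
finger_force: 4.3
```

Call:
{"api": "send_rows", "payload": {
  "series": [
    [[0,0,-1],0,1],
    [[0,0,0],0,1]
  ]
}}

```text
clock: 15.1
eef_pos: [601.3, 197.7, 262.7]
eef_rot: [-3.141, 0.001, -2.657]
wrist_force: [-1.2, -0.0, 9.0]
finger_gap: 1.0
finger_force: 4.4
```

Call:
{"api": "send_rows", "payload": {
  "series": [
    [[0,0,-1],0,1],
    [[0,0,0],0,1]
  ]
}}

```text
clock: 15.3
eef_pos: [601.3, 197.7, 261.7]
eef_rot: [-3.141, 0.001, -2.657]
wrist_force: [-1.4, -0.9, 8.2]
finger_gap: 0.5
finger_force: 4.5
```

Call:
{"api": "send_rows", "payload": {
  "series": [
    [[0,0,-1],0,1],
    [[0,0,0],0,1]
  ]
}}

```text
clock: 15.5
eef_pos: [601.3, 197.6, 260.7]
eef_rot: [-3.141, 0.001, -2.657]
wrist_force: [-1.9, -0.8, 9.6]
finger_gap: 0.6
finger_force: 4.6
```

Call:
{"api": "send_rows", "payload": {
  "series": [
    [[0,0,-1],0,1],
    [[0,0,0],0,1]
  ]
}}

```text
clock: 15.7
eef_pos: [601.2, 197.6, 259.7]
eef_rot: [-3.141, 0.001, -2.657]
wrist_force: [-1.1, -0.4, 9.5]
finger_gap: 0.8
finger_force: 4.7
```

Call:
{"api": "send_rows", "payload": {
  "series": [
    [[0,0,-1],0,1],
    [[0,0,0],0,1]
  ]
}}

```text
clock: 15.9
eef_pos: [601.3, 197.7, 258.7]
eef_rot: [-3.141, 0.001, -2.657]
wrist_force: [-2.8, -0.3, 10.1]
finger_gap: 0.4
finger_force: 4.7
```

Call:
{"api": "send_rows", "payload": {
  "series": [
    [[0,0,-1],0,1],
    [[0,0,0],0,1]
  ]
}}

```text
clock: 16.1
eef_pos: [601.3, 197.7, 257.8]
eef_rot: [-3.141, 0.001, -2.657]
wrist_force: [-1.4, -0.5, 10.3]
finger_gap: -0.0
finger_force: 4.8
```

Call:
{"api": "send_rows", "payload": {
  "series": [
    [[0,0,-1],0,1],
    [[0,0,0],0,1]
  ]
}}

```text
clock: 16.3
eef_pos: [601.3, 197.7, 257.5]
eef_rot: [-3.141, 0.002, -2.657]
wrist_force: [-5.1, -1.3, 15.1]
finger_gap: 0.7
finger_force: 7.6
```

Call:
{"api": "send_rows", "payload": {
  "series": [
    [[0,0,-0.4],0,1],
    [[0,0,0],0,1]
  ]
}}

```text
clock: 16.5
eef_pos: [601.3, 197.6, 257.4]
eef_rot: [-3.141, 0.002, -2.657]
wrist_force: [-5.8, -0.6, 17.5]
finger_gap: 0.4
finger_force: 9.0
```

Call:
{"api": "send_rows", "payload": {
  "series": [
    [[0,0,0],0,1],
    [[0,0,0],0,1],
    [[0,0,0],0,1],
    [[0,0,0],0,1],
    [[0,0,0],0,1],
    [[0,0,0],0,1],
    [[0,0,0],0,1],
    [[0,0,0],0,1],
    [[0,0,0],0,1],
    [[0,0,0],0,1],
    [[0,0,0],0,1],
    [[0,0,0],0,1]
  ]
}}

```text
clock: 17.7
eef_pos: [601.3, 197.7, 257.4]
eef_rot: [-3.141, 0.002, -2.657]
wrist_force: [-5.7, -1.4, 17.4]
finger_gap: 0.3
finger_force: 9.0
```

Call:
{"api": "send_rows", "payload": {
  "series": [
    [[0,0,2],0,1],
    [[0,0,4],0,1],
    [[0,0,4],0,1],
    [[0,0,4],0,1],
    [[0,0,4],0,1],
    [[0,0,4],0,1],
    [[0,0,5],0,1],
    [[0,0,20],0,1],
    [[-20,-10,20],0,1],
    [[-44,-22,0],0,1],
    [[-44,-22,0],0,1],
    [[-20,-10,0],0,1]
  ]
}}

```text
clock: 18.9
eef_pos: [470.3, 132.5, 322.4]
eef_rot: [3.141, -0.002, -2.657]
wrist_force: [0.4, 0.0, 0.2]
finger_gap: 0.4
finger_force: 0.0
```

Call:
{"api": "send_rows", "payload": {
  "series": [
    [[-44,-20,0],0,1],
    [[-30,-20,0],0,1],
    [[0,0,0],0,1],
    [[0,0,0],0,1]
  ]
}}

```text
clock: 19.3
eef_pos: [399.0, 93.5, 323.0]
eef_rot: [-3.141, 0.0, -2.657]
wrist_force: [-0.0, 0.9, 0.4]
finger_gap: 0.1
finger_force: 0.0
```

```bash
python3 - <<'E'
from h import *
s=read_state();print(s["clock"],s["eef_pos"],s["wrist_force"])
for n in ("top","scene"):
    c=camera(n)
    for t in ("carrier","carrier_handle","plunger","block"):
        for r in spot_point(t,c)[:1]: print(n,t,round(r["confidence"],2),world(c,r["point"]).round(1))
    a=c["color"][150:250,205:272] if n=="top" else c["color"][130:230,210:277]
    cv2.imwrite("/tmp/"+n+".png",cv2.resize(a,(400,597),interpolation=cv2.INTER_CUBIC))
cv2.imwrite("pics/f1.png",np.hstack([cv2.imread("/tmp/top.png"),cv2.imread("/tmp/scene.png")]))
E
```

```text
19.3 [399.02915612  93.45512623 322.95941498] [-0.04140936  0.91552395  0.37432103]
top carrier 0.86 [599.5 196.6  12.3]
top carrier_handle 0.85 [519.6 161.9  34.7]
top plunger 0.63 [597.2 201.  183.6]
scene carrier 0.67 [602.6 202.1  15.8]
scene carrier_handle 0.97 [519.9 159.2  34.2]
scene block 0.55 [599.  200.6  38.9]
```

View pics/f1.png

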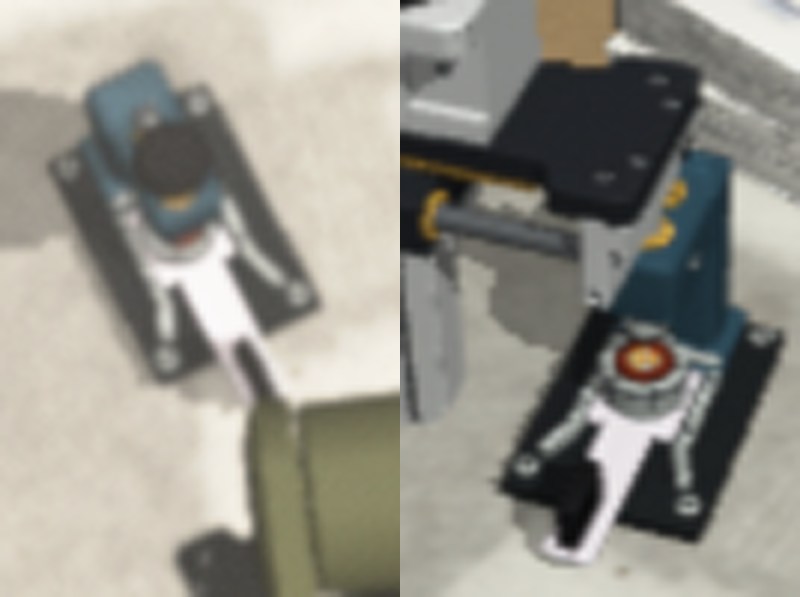

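The block at (643,357) is pushed down into the ring, the carrier is still home, and the knob is back up (network puts it at z ≈ 183). I'll hand it in.

```bash
python3 -c "
from cell import *
print(sign_off())"
```

```text
the job is handed in; nothing more can be done
None
```

The carrier is home against the rear stop; I pressed the plunger onto its depth stop at about 18 N, held it there for over a second, let it spring back up, and handed the job in at about 19 s on the robot's clock.

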